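# Roll a laser tube into its vee mount, seat it and clamp it

## Robot

A 7-joint arm with a two-finger parallel gripper is mounted at the origin on the work surface. World frame = base frame: x ahead of the robot, y to its left, z up, the work surface at z = 0. Lengths are in m, angles in rad, forces in N, time in s.
With the tool pointing down it reaches from about 0.425 to 0.925 m from the base axis. Payload 6.8 kg.
Tool frame: the origin (TCP) lies on the centre line of the jaws, within the pads' length; the fingertips stand 14 mm ahead of it and the grasp point (between the pads) lies 5 mm behind it (bot.finger_overhang is the distance from the TCP to the fingertips, in m); z points along the fingers, y is the line along which they close (so a half turn about z gives the same grasp; the last joint's range is limited). The gripper opens to 85 mm and grips with 20 to 120 N. Pads are 22 mm wide; open, the fingers measure 114 mm over their backs; the gripper's body (76 mm by 85 mm) begins 54 mm behind the grasp point. The pads swing forward as they close: fully open they stand 13 mm farther back than shut.
Start: joints at [-1.279, 0.477, 0.022, 1.555, -0.011, 1.109, -0.083], TCP at [0.263, 0.622, 0.245] pointing down, gripper open.
Joint ranges: [-2.96, 2.96], [-0.34, 2.1], [-1.41, 1.46], [0.24, 2.44], [-1.37, 4.51], [0.17, 1.92], [-2.96, 2.96]. Speed limits (rad/s): [2.39, 2.39, 3.14, 3.14, 3.14, 3.14, 3.14].

## Interface

Orientations are given as a unit quaternion [w, x, y, z].
In Python, from station import bot gives the robot as it stands.
- The arm moves only by the shell command python3 -m inch 'ROWS' [OPENING] [FORCE]. ROWS is JSON, a list of rows, each a list of 4 numbers: the shift along the tool's x, y, z in m, then the turn about the tool's z in degrees. A call has 1 to 12 rows; each row shifts and turns the commanded pose from where the row before left it, along the tool's axes as they then stand; what a row does not reach is not made up. A row lasts 1/10 s, in which the tool goes at most 50 mm and 8.59 degrees, less where a joint would pass 70% of its speed; a pose out of reach is approached as far as the arm can. A call is refused whole if a number of a shift passes 0.05 or a number of a turn 8.59, either way. A call with a gripper value outside its range is refused whole. OPENING is the finger opening in m, from 0 to 0.0854, set as the call begins (- or left out, the last holds). The fingers move at their own pace and stop on an object; FORCE is the grip in N (left out, the last holds). Time passes only in rows, so rows that do not move let the fingers close. It gives the time, the measured TCP pose, the force, the opening and the grip force at its end, in the units of the state.
- bot.get_obs(): the state, without advancing time (a new reading comes with each control period).
- bot.read_camera(name): name is "scene" or "top"; returns a dict with "color" (480x640x3 uint8, red, green, blue), "mtx" (3x3 intrinsics, pixels), "world_from_camera" (4x4, takes a point from camera to world coordinates). Camera axes: x right, y up, looking along -z (the intrinsics and any distortion apply to the point x, -y, -z); pixel columns grow to the right and rows downward; lengths in m; the calibration is good to about 2 mm. A picture is of the moment at which its call begins. There is no depth.
- bot.hand_in(): hands the job in; it is judged then, once.
The state is a dict: "t": time; "q": joint angles; "joint_vel": joint speeds; "joint_torque": joint torques, N m; "eef_pos": TCP position; "tool_rot": TCP orientation; "contact_force": force on the tool from outside, world axes, zero at the start; "torque": the same for the moment, N m; "gripper_width": opening from 0.0 (shut) to 1.0 (fully open); "grasp_force": force on a finger pad.
Only numpy, scipy, OpenCV 4.12 (cv2) and the standard library are available. Lean on these libraries where they do the work, as an engineer would, in place of code of your own. Each camera call takes 0.05 s, during which the arm holds its last target. There are 200 camera calls.

## Task

Roll the black laser tube off the ledge into the vee of its mount without lifting it clear, and take your hand away so that it settles and centres itself. Then slide it gently along the vee until its end is fully home against the white stop, and only then push the orange-topped clamp down on it until the clamp's sprung nose is pressed in about half of its travel, firm but not bottomed. Keep every push light, and leave everything else on the bench where it is.

Things in the scene. Friction and masses are not known exactly. Their poses are not given: they have to be found in the camera images.
- tube: Loose laser tube: smooth black cylinder, aluminium ends, thin yellow ring; 40 mm diameter, 150 mm long, 0.34 to 0.59 kg, slippery (friction about 0.3). Origin mid-length on its axis; own y is the axis, x and z turn as it rolls. Starts on the ledge, parallel to the vee within 0.03 rad, origin at mount x -75 to -45, y -38 to -13, z 65 mm. The fingers must not push it harder than 20 N.
- cradle: Fixed vee mount. Origin on the table under the vee's bottom line, midway along it; x points from the blue ledge across the vee to the clamp post, y along the vee to the stop, z up. All mount coordinates here are mm in this frame. Base plate 10 thick, x -115 to 75, y -90 to 155. Clamp post 16 diameter at x 55, y 48, up to 168 high.
- ledge (a point): Middle of the blue ledge's flat top (mount x -64, y 0, z 45). Ledge x -110 to -17, y -65 to 65, 45 mm high. A steel back rail 4 mm high at x -106 and a steel lip 2 mm high at x -23 keep the tube on it: push it level across (towards mount x) over the lip, about 1.1 times its weight; past x -23 it rolls down into the vee by itself.
- vee (a point): Where the middle of the settled, home tube's axis lies: mount x 0, y 0, z 56.3 (tube top 76.3). 90 degree vee, y -65 to 65, bottom line 28 high; near flank up to the ledge, far flank up to z 60 at x 32, outer wall to x 41. Home, the tube sticks 10 mm out at each end, so its free end face (y -75) can be pushed towards y by a finger beside the vee block; sliding it takes 1 to 3 N.
- stop: End stop at the vee's +y end: dark upright plate (36 mm wide, top 65 mm high) with a round white button, 16 mm diameter. Origin at the centre of the free button's face, which looks to mount -y, on the settled tube's axis (mount x 0, y 75, z 56.3). The button springs in up to 4 mm (1 N starts it, 2.5 N more per mm), then it is rigid. Never push the tube on it harder than 20 N.
- clamp: Clamp arm, 16 mm wide, sliding straight down the post (56 mm of travel); stays where left. Origin: centre of the top of its round orange press pad (26 mm diameter), over the vee's bottom line at mount y 48, 162 mm high when fully up; starts 0 to 8 mm lower. About 10 N of push moves it down anywhere. It must not touch the tube before the tube is home.
- sleeve (a point): On the clamp arm's underside, 22 mm under the pad's top: from here hangs a brass sleeve with a sprung black rubber nose (16 mm diameter). The sleeve is set differently each time, unmeasured: the nose's face is 42 to 60 mm below the pad's top and must be felt. Nose travel 6 mm: 2 N starts it, 2 N more per mm (8 N half way), on top of the arm's 10 N. Right: 5 to 11 N; never above 15 N.
- lens_cell: bystander: dark ring, 30 mm diameter, 10 mm high, lying on the base plate beyond the stop, origin under its centre
- dust_cap: bystander: red plug, 22 mm diameter, 14 mm high, on the base plate beyond the stop, origin under its centre
- ball_driver: bystander: orange-handled driver lying on the bench behind the clamp post, origin under its middle
- spare_tube: bystander: bare aluminium tube standing on the bench, 25 mm diameter, 75 mm high, origin under its centre
- fibre_reel: bystander: yellow reel lying flat, 90 mm diameter, 28 mm high, origin under its centre
- post: bystander: steel post standing on the bench, 12.5 mm diameter, 65 mm high, origin under its centre
- power_meter: bystander: grey hand-held meter lying flat, 75 x 140 x 28 mm, origin under its centre
Things that resemble listed ones, but are neither listed nor needed, are in the scene too. Of the things like the tube, leave any that is turquoise; of the rest the larger one is meant.

How it is judged:
On the way, in this order (a step that is already met when the one before it is completed fails the run):
1. the tube rests by itself, centred in the vee (axis within 2 mm of the vee's centre line and seated height), touched by neither fingers nor clamp (x of tube in the frame of cradle between -0.002 and 0.002 m and z of tube in the frame of cradle between 0.0543 and 0.0583 m and angle between the y axis of tube and the y axis of cradle, either way round below 0.03 rad and contact force between each of the fingers, clamp and tube below 0.3 N and linear speed of tube below 0.01 m/s), for 0.3 s.
2. the tube, still centred and not yet clamped, lies home against the stop (gap under 2 mm) (x of tube in the frame of cradle between -0.002 and 0.002 m and z of tube in the frame of cradle between 0.0543 and 0.0583 m and angle between the y axis of tube and the y axis of cradle, either way round below 0.03 rad and y of tube in the frame of cradle above -0.002 m and contact force between clamp and tube below 0.3 N and linear speed of tube below 0.01 m/s), for 0.2 s.
At the end, for the whole second after the job is handed in: The tube lies centred in the vee (axis within 2 mm of the vee's centre line and of the seated height, within 0.03 rad of parallel), its end within 2 mm of the stop, at rest; the clamp, left by itself, presses on it with 5 to 11 N; nothing is held (x of tube in the frame of cradle between -0.002 and 0.002 m and z of tube in the frame of cradle between 0.0543 and 0.0583 m and angle between the y axis of tube and the y axis of cradle, either way round below 0.03 rad and y of tube in the frame of cradle above -0.002 m and contact force between clamp and tube between 5 and 11 N and linear speed of tube below 0.005 m/s and contact force between the fingers and tube below 0.1 N and contact force between the fingers and clamp below 0.1 N); the robot touches nothing.
It fails at once if the tube is lifted clear (its axis more than 85 mm above the bench) or falls off the mount (below 45 mm) (z of tube in the frame of cradle above 0.085 m or z of tube in the frame of cradle below 0.045 m).
It fails at once if the tube is pushed harder than 20 N, by the fingers or against the stop (contact force between the fingers and tube above 20 N or contact force between tube and stop above 20 N).
It fails at once if the clamp's nose is bottomed on the tube (more than 15 N) (contact force between clamp and tube above 15 N).
It fails at once if the clamp presses on the tube before it is centred and home (contact force between clamp and tube above 1 N and not (x of tube in the frame of cradle between -0.004 and 0.004 m and z of tube in the frame of cradle between 0.0523 and 0.0603 m and angle between the y axis of tube and the y axis of cradle, either way round below 0.03 rad and y of tube in the frame of cradle above -0.004 m)).
It fails at once if a bystander is moved by more than 20 mm (distance of any of lens_cell, dust_cap, ball_driver, spare_tube, fibre_reel, post, power_meter from where it was at the start of the episode above 0.02 m).
It also fails if it takes over 64 s, if anything falls off the work surface, if the arm or the gripper's body presses on something with over 40 N, if the wrist force passes 120 N, or if a joint passes its speed limit or range.

## Working session

There is one attempt and no reset: what is moved stays moved. The work goes in short steps, Python scripts to look and compute and a shell command to move; the robot and the scene stay as the last step left them, time stands still between calls to the robot, and variables do not carry over. Pictures are saved under pics/ and viewed, at most 10 in all, crops included, and the job is handed in when it is done.

```bash
mkdir -p pics; ls
python3 - <<'E'
from station import bot
import cv2,numpy as np
for n in("scene","top"):
    c=bot.read_camera(n);cv2.imwrite(f"pics/{n}0.png",c["color"][:,:,::-1]);np.savez(f"pics/{n}0.npz",**c)
    print(c["mtx"],c["world_from_camera"].round(3), [k for k in c])
o=bot.get_obs();print(o)
E
```

```text
pics
[[600.42995427   0.         316.86345863]
 [  0.         600.42995427 238.29219349]
 [  0.           0.           1.        ]] [[-0.692 -0.582  0.427  1.017]
 [ 0.722 -0.559  0.408  0.461]
 [ 0.002  0.59   0.807  0.932]
 [ 0.     0.     0.     1.   ]] ['color', 'mtx', 'world_from_camera']
[[531.81576875   0.         323.30623778]
 [  0.         531.81576875 234.67104442]
 [  0.           0.           1.        ]] [[-0.028  0.993 -0.115  0.461]
 [-1.    -0.028 -0.002  0.058]
 [-0.005  0.115  0.993  1.272]
 [ 0.     0.     0.     1.   ]] ['color', 'mtx', 'world_from_camera']
{'t': 0.1, 'q': array([-1.27909793,  0.47773232,  0.02235481,  1.55630503, -0.01148133,
        1.10929953, -0.08313265]), 'joint_vel': array([ 1.75295956e-05, -2.34232315e-03, -1.59246520e-03, -2.64713605e-03,
        1.05764982e-03,  5.06077810e-04,  2.70957545e-04]), 'joint_torque': array([ 4.12257883e-03, -5.97754633e+01,  1.61326010e+00, -2.81951630e+01,
        1.27932394e-02,  4.99311107e-03,  6.80448039e-06]), 'eef_pos': array([0.26256076, 0.62131273, 0.24443326]), 'tool_rot': array([-9.14459007e-05,  1.98577633e-01,  9.80084828e-01, -8.02728763e-04]), 'contact_force': array([0.44424819, 0.46381263, 0.21278796]), 'torque': array([-0.02103325, -0.01193365,  0.01527941]), 'grasp_force': 0.0, 'gripper_width': 1.001932799076219}
```

View pics/scene0.png

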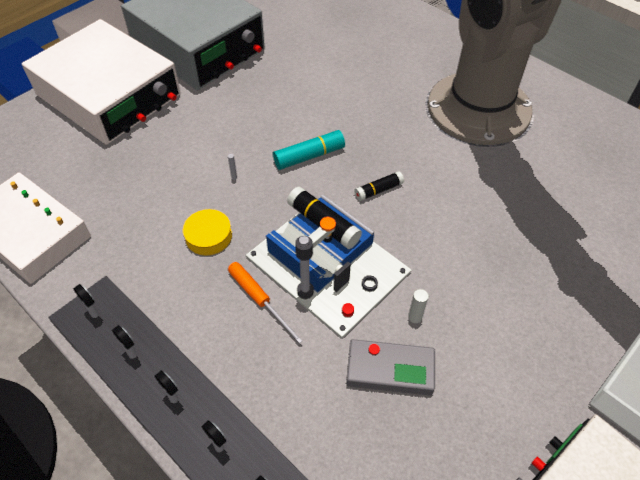

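View pics/top0.png

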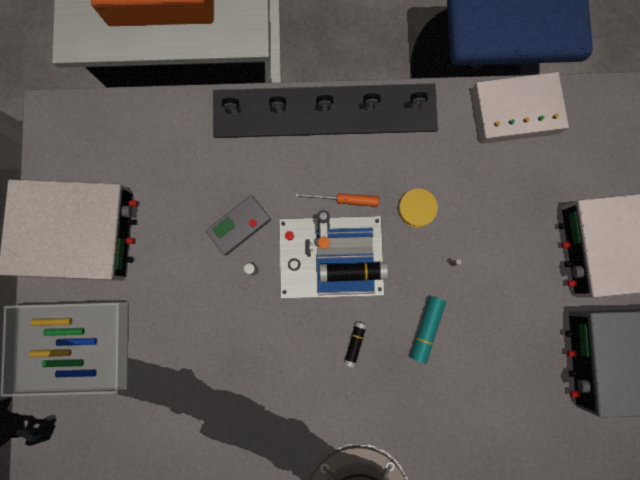

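The mount sits near the middle of the top view, around pixel (332,258). Its x points up the image (world +x) and its y points left (world +y). The black tube is at (353,271) and the orange pad at (324,242). I'll take closer crops next.

```bash
cat > h.py <<'E'
import numpy as np,cv2
def ray(c,u,v):
    K=c["mtx"];W=c["world_from_camera"]
    d=W[:3,:3]@np.array([(u-K[0,2])/K[0,0],-(v-K[1,2])/K[1,1],-1.]);return W[:3,3],d
def onz(c,u,v,z):
    o,d=ray(c,u,v);return o+d*(z-o[2])/d[2]
def proj(c,p):
    W=c["world_from_camera"];K=c["mtx"];q=W[:3,:3].T@(np.asarray(p)-W[:3,3])
    return np.array([K[0,0]*q[0]/-q[2]+K[0,2],K[1,1]*-q[1]/-q[2]+K[1,2]])
def cross(c1,p1,c2,p2):
    o1,d1=ray(c1,*p1);o2,d2=ray(c2,*p2)
    s=np.linalg.lstsq(np.c_[d1,-d2],o2-o1,rcond=None)[0]
    a,b=o1+s[0]*d1,o2+s[1]*d2;return (a+b)/2,np.linalg.norm(a-b)
E
python3 - <<'E'
import cv2
a=cv2.imread("pics/top0.png")[205:307,265:401];b=cv2.imread("pics/scene0.png")[180:336,240:416]
cv2.imwrite("pics/c1.png",cv2.resize(a,None,fx=5.8,fy=5.8,interpolation=cv2.INTER_CUBIC))
cv2.imwrite("pics/c2.png",cv2.resize(b,None,fx=3.8,fy=3.8,interpolation=cv2.INTER_CUBIC))
E
```

```text
(no output)
```

View pics/c1.png

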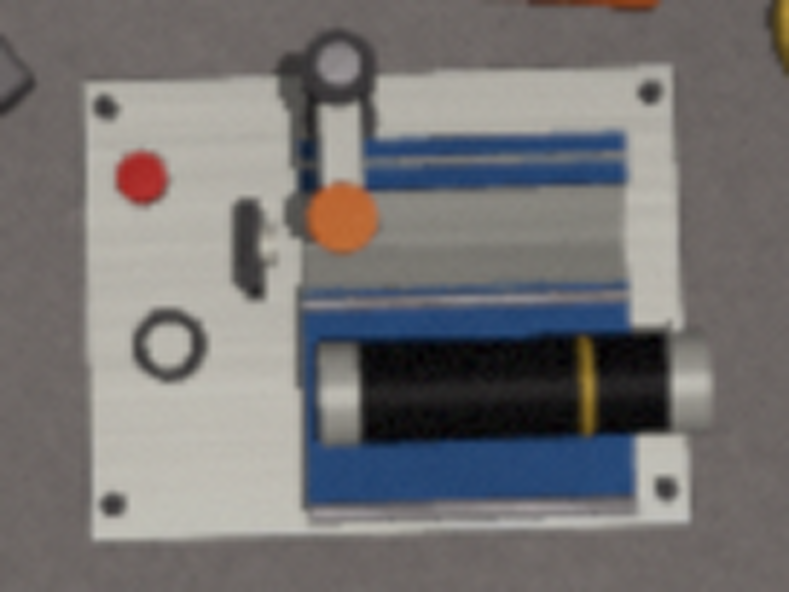

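View pics/c2.png

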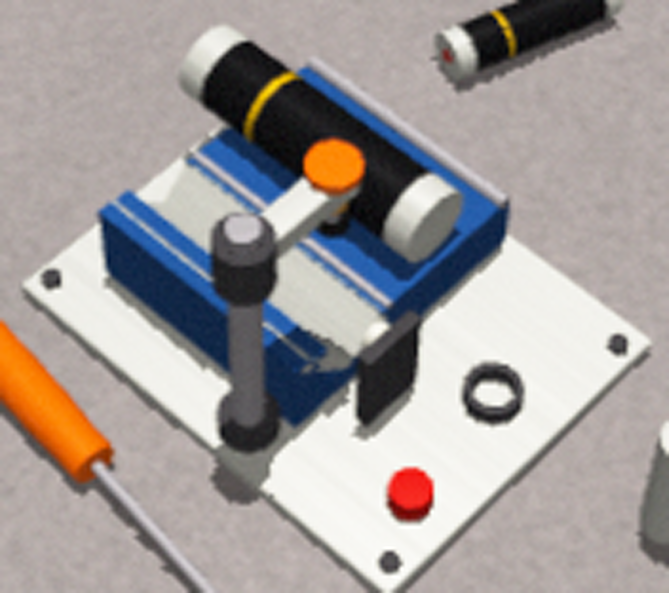

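The crops show the plate corners at crop-1 pixels (83,82), (670,65), (690,522) and (93,540). The pad is at (343,218) in crop 1 and (334,165) in crop 2. The tube's ends are at about (318,394) and (713,381), with its axis mid-height near z 65.

Run:
```python
from h import *
T=dict(np.load("pics/top0.npz"));S=dict(np.load("pics/scene0.npz"))
t=lambda x,y:((x+.5)/5.8-.5+265,(y+.5)/5.8-.5+205)
s=lambda x,y:((x+.5)/3.8-.5+240,(y+.5)/3.8-.5+180)
M=np.array([[75,155],[75,-90],[-115,-90],[-115,155]])/1000.
P=np.array([onz(T,*t(*p),.010)[:2] for p in[(83,82),(670,65),(690,522),(93,540)]])
def fit(A,B):
    a,b=A.mean(0),B.mean(0);H=(A-a).T@(B-b);th=np.arctan2(H[0,1]-H[1,0],H[0,0]+H[1,1])
    R=np.array([[np.cos(th),-np.sin(th)],[np.sin(th),np.cos(th)]]);o=b-R@a
    return th,o,((R@A.T).T+o-B)
r=fit(M,P);print("top",r[0],r[1],(r[2]*1e3).round(1).tolist())
P2=np.array([onz(S,*s(*p),.010)[:2] for p in[(22,285),(650,345)]])
r2=fit(M[[1,3]],P2);print("scene",r2[0],r2[1],(r2[2]*1e3).round(1).tolist())
th=r[0];R=np.array([[np.cos(th),-np.sin(th)],[np.sin(th),np.cos(th)]])
tom=lambda p:np.r_[R.T@(np.array(p)[:2]-r[1]),p[2]]*1e3
m=lambda c:cv2.inRange(cv2.cvtColor(c["color"],cv2.COLOR_RGB2HSV),(6,150,120),(18,255,255))
def cen(c,x0,x1,y0,y1):
    k=np.zeros((480,640),np.uint8);k[y0:y1,x0:x1]=m(c)[y0:y1,x0:x1];q=cv2.moments(k,True);return q["m10"]/q["m00"],q["m01"]/q["m00"]
a=cen(T,312,335,232,252);b=cen(S,315,340,215,233);print(a,b)
p,g=cross(T,a,S,b);print("pad",p,g,tom(p),"top@.158",tom(onz(T,*a,.158)))
for q in[(318,394),(713,381),(588,385)]:print("tube",tom(onz(T,*t(*q),.067)))
for q in[(318,345),(318,444),(713,335),(713,430)]:print("edge",tom(onz(T,*t(*q),.065)))
```

```text
top 0.002025597087024779 [0.57412317 0.01116306] [[0.9, 1.0], [1.2, -1.2], [-1.0, -1.0], [-1.0, 1.3]]
scene -0.008716454796082528 [0.57538696 0.0155872 ] [[0.9, -1.2], [-0.9, 1.2]]
(323.4466019417476, 242.14563106796118) (327.48924731182797, 223.1451612903226)
pad [0.57306469 0.06057389 0.15649356] 0.0018727828525240044 [ -0.95839597  49.41287171 156.49356222] top@.158 [ -0.53778333  48.66812732 158.        ]
tube [-60.04247721  59.99411927  67.        ]
tube [-59.62715208 -94.11767641  67.        ]
tube [-59.71423276 -45.35433512  67.        ]
edge [-40.81521857  59.45865947  65.        ]
edge [-79.41102743  60.58211351  65.        ]
edge [-41.57465857 -95.13905322  65.        ]
edge [-78.60477302 -93.51633676  65.        ]
```

```bash
python3 -m inch '[[0,0,0,-7.6],[0,0,0,-7.6],[0,0,0,-7.7],[-0.013,-0.04,0,0],[-0.013,-0.04,0,0],[-0.013,-0.04,0,0],[-0.013,-0.04,0,0],[-0.013,-0.04,0,0],[-0.013,-0.04,0,0],[-0.013,-0.04,0,0],[-0.013,-0.04,0,0]]'
python3 -m inch '[[-0.013,-0.04,0,0],[-0.013,-0.04,0,0],[-0.013,-0.04,0,0],[-0.013,-0.04,0,0],[-0.013,-0.04,0,0],[-0.013,-0.04,0,0],[-0.013,-0.04,0,0],[-0.013,-0.04,0,0],[0,0,0,0],[0,0,0,0]]'
python3 -c "
from station import bot;print(bot.finger_overhang,bot.get_obs()['t'])"
```

```text
t: 1.2
eef_pos: [0.3668, 0.2999, 0.2451]
tool_rot: [-0.0, 0.0, 1.0, -0.0]
contact_force: [0.3, 0.1, -0.1]
gripper_width: 1.002
grasp_force: 0.0
t: 2.2
eef_pos: [0.4704, -0.019, 0.245]
tool_rot: [-0.0, 0.001, 1.0, -0.0]
contact_force: [-1.5, 0.4, -0.5]
gripper_width: 1.004
grasp_force: 0.0
0.014 2.2
```

```bash
python3 -m inch '[[0,0,0.04,0],[0,0,0.04,0],[0,0,0.04,0],[0,0,0.03,0],[0,0,0.02,0],[0,0,0,0],[0,0,0,0]]'
python3 - <<'E'
from station import bot
from h import *
c=bot.read_camera("scene");np.savez("pics/s1.npz",**c)
cv2.imwrite("pics/s1.png",cv2.resize(c["color"][160:310,260:420,::-1],None,fx=3.8,fy=3.8,interpolation=cv2.INTER_CUBIC))
E
```

```text
t: 2.9
eef_pos: [0.4705, -0.0171, 0.0755]
tool_rot: [-0.0, -0.001, 1.0, 0.0]
contact_force: [-0.6, -0.2, 0.5]
gripper_width: 1.002
grasp_force: 0.0
```

View pics/s1.png

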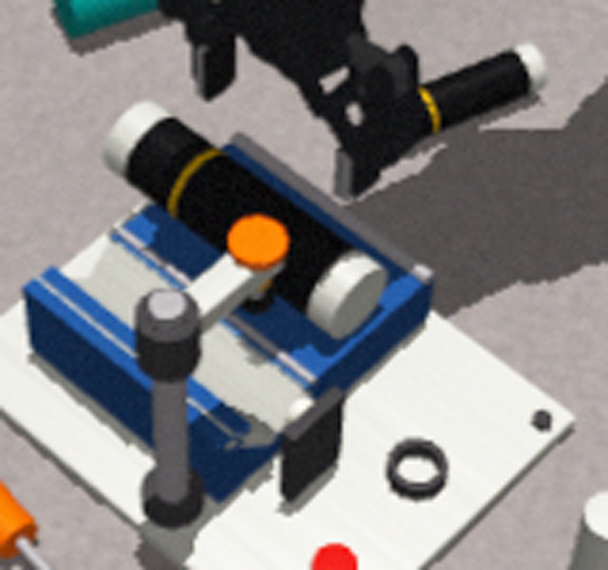

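The near (+y) fingertip is visible, with its bottom corners at about crop (337,188), (362,198) and (385,180). I'll check its height by casting rays.

Run:
```python
from h import *
S=dict(np.load("pics/s1.npz"))
for z in(.061,.0745):
  for x in(.4595,.4815):
    for y in(.0257,.040):
      u=proj(S,(x,y,z));print(z,x,y,((u-[260,160]+.5)*3.8-.5).round(0))
print(onz(S,260+362/3.8,160+198/3.8,.0745))
```

```text
0.061 0.4595 0.0257 [360. 189.]
0.061 0.4595 0.04 [381. 204.]
0.061 0.4815 0.0257 [329. 214.]
0.061 0.4815 0.04 [351. 230.]
0.0745 0.4595 0.0257 [361. 171.]
0.0745 0.4595 0.04 [383. 187.]
0.0745 0.4815 0.0257 [331. 197.]
0.0745 0.4815 0.04 [353. 213.]
[0.47181249 0.0381963  0.0745    ]
```

```bash
python3 -m inch '[[0,0,0.008,0],[0,0,0.006,0],[0,0,0.002,0],[0,0,0,0]]'
python3 -m inch '[[-0.003,0,0,0],[-0.003,0,0,0],[-0.003,0,0,0],[-0.003,0,0,0],[-0.003,0,0,0],[-0.003,0,0,0],[-0.003,0,0,0],[-0.003,0,0,0]]'
python3 -m inch '[[-0.003,0,0,0],[-0.003,0,0,0],[-0.003,0,0,0],[-0.002,0,0,0],[-0.002,0,0,0]]'
```

```text
t: 3.35
eef_pos: [0.4705, -0.0183, 0.0591]
tool_rot: [-0.0, 0.0, 1.0, 0.0]
contact_force: [0.2, -0.0, -0.1]
gripper_width: 1.002
grasp_force: 0.0
t: 4.15
eef_pos: [0.4949, -0.0183, 0.0593]
tool_rot: [-0.0, 0.0, 1.0, 0.0]
contact_force: [-0.6, 1.0, -0.0]
gripper_width: 1.001
grasp_force: 0.1
t: 4.65
eef_pos: [0.5078, -0.0182, 0.0593]
tool_rot: [-0.0, 0.0, 1.0, 0.0]
contact_force: [0.3, 0.2, -0.2]
gripper_width: 1.003
grasp_force: 0.0
```

```bash
for i in 1 2 3; do :; done
python3 -m inch '[[-0.002,0,0,0],[-0.002,0,0,0],[-0.001,0,0,0]]'
python3 -m inch '[[-0.001,0,0,0],[-0.001,0,0,0],[-0.001,0,0,0]]'
python3 - <<'E'
from station import bot
from h import *
c=bot.read_camera("scene")
cv2.imwrite("pics/s2.png",cv2.resize(c["color"][160:310,260:420,::-1],None,fx=3.8,fy=3.8,interpolation=cv2.INTER_CUBIC))
E
```

```text
t: 4.95
eef_pos: [0.5108, -0.0183, 0.0588]
tool_rot: [-0.002, 0.0, 1.0, 0.0]
contact_force: [-5.9, 0.5, 3.6]
gripper_width: 1.003
grasp_force: 3.3
t: 5.25
eef_pos: [0.511, -0.0183, 0.0582]
tool_rot: [-0.005, 0.0, 1.0, 0.0]
contact_force: [-13.1, -0.1, 7.0]
gripper_width: 1.0
grasp_force: 6.3
```

View pics/s2.png

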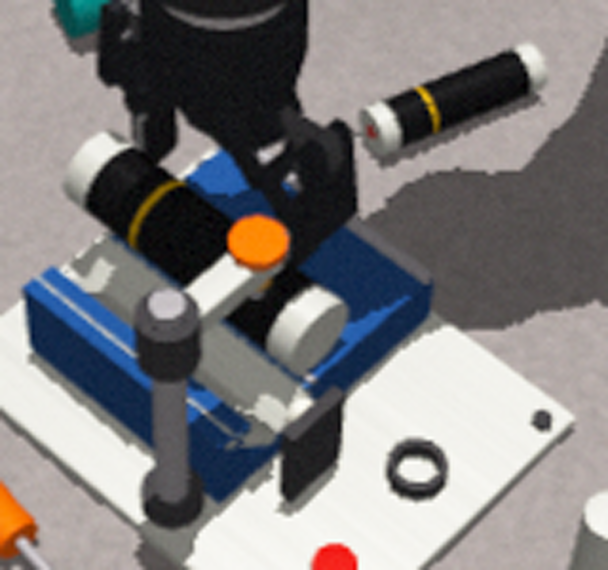

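At the lip, the finger is in contact above the axis: the force has a downward component of about 0.5 of the push. The tube is still parallel to the vee, with its near end at crop (305,335). I'll back off, lower the hand and push lower.

```bash
python3 -m inch '[[0.004,0,0,0],[0.005,0,0,0],[0.005,0,0,0],[0,0,0,0],[0,0,0.006,0],[0,0,0.004,0],[0,0,0.002,0],[0,0,0,0]]'
python3 -m inch '[[-0.003,0,0,0],[-0.002,0,0,0],[-0.002,0,0,0],[-0.001,0,0,0],[-0.001,0,0,0],[-0.001,0,0,0]]'
python3 -m inch '[[-0.001,0,0,0],[-0.001,0,0,0]]'
```

```text
t: 6.1
eef_pos: [0.5015, -0.0182, 0.0468]
tool_rot: [-0.0, 0.0, 1.0, -0.0]
contact_force: [0.7, 0.5, -0.0]
gripper_width: 0.999
grasp_force: 0.0
t: 6.7
eef_pos: [0.5107, -0.0182, 0.0471]
tool_rot: [-0.001, 0.0, 1.0, 0.0]
contact_force: [-4.4, -0.6, 2.0]
gripper_width: 1.002
grasp_force: 2.0
t: 6.9
eef_pos: [0.5108, -0.0182, 0.0467]
tool_rot: [-0.003, -0.0, 1.0, 0.0]
contact_force: [-8.7, -0.3, 3.9]
gripper_width: 0.996
grasp_force: 4.4
```

```bash
python3 -m inch '[[0,0,-0.0015,0],[-0.0005,0,-0.0015,0],[-0.001,0,-0.0015,0],[-0.001,0,-0.0015,0]]'
python3 -c "
from station import bot;o=bot.get_obs();print(o['tool_rot'],o['eef_pos'])"
```

```text
t: 7.3
eef_pos: [0.516, -0.0182, 0.0534]
tool_rot: [-0.0, 0.0, 1.0, 0.0]
contact_force: [-4.1, 1.1, 1.4]
gripper_width: 0.999
grasp_force: 1.7
[-2.29046468e-04  8.29616711e-05  9.99999969e-01  5.62587571e-05] [ 0.51596835 -0.01824525  0.05342088]
```

```bash
python3 -m inch '[[-0.001,0,-0.0015,0],[-0.001,0,-0.0015,0],[-0.001,0,-0.001,0]]'
python3 -m inch '[[-0.001,0,-0.001,0],[-0.001,0,-0.001,0],[-0.001,0,-0.001,0]]'
```

```text
t: 7.6
eef_pos: [0.5206, -0.0182, 0.0578]
tool_rot: [0.001, 0.0, 1.0, -0.0]
contact_force: [0.6, -0.6, 0.4]
gripper_width: 1.002
grasp_force: 0.0
t: 7.9
eef_pos: [0.5225, -0.0183, 0.0604]
tool_rot: [0.0, 0.0, 1.0, -0.0]
contact_force: [0.2, -0.2, -0.6]
gripper_width: 1.0
grasp_force: 0.0
```

```bash
python3 -m inch '[[0.01,0,0,0],[0.015,0,0,0],[0.02,0,0,0],[0.02,0,-0.03,0],[0,-0.02,-0.03,0],[0,-0.03,-0.04,0],[0,-0.03,-0.03,0],[0,0,0,0],[0,0,0,0]]' 0
python3 - <<'E'
from station import bot
from h import *
out=[]
for n,(y0,y1,x0,x1,f) in{"scene":(160,310,260,420,2.5),"top":(200,310,265,425,2.5)}.items():
    c=bot.read_camera(n);np.savez(f"pics/{n}3.npz",**c);out.append(cv2.resize(c["color"][y0:y1,x0:x1,::-1],None,fx=5 if n=="top" else 3.8,fy=5 if n=="top" else 3.8,interpolation=cv2.INTER_CUBIC))
cv2.imwrite("pics/s3.png",out[0]);cv2.imwrite("pics/t3.png",out[1])
E
```

```text
t: 8.8
eef_pos: [0.4567, -0.0985, 0.1905]
tool_rot: [0.001, 0.001, 1.0, 0.0]
contact_force: [-0.6, 0.7, -0.4]
gripper_width: 0.0
grasp_force: 0.0
```

View pics/t3.png

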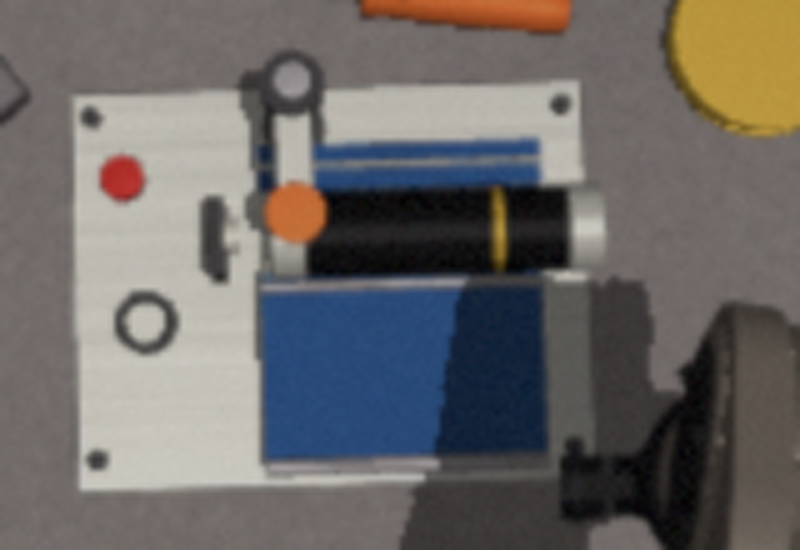

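The tube lies centred in the vee. Its stop-side end is at about crop column 272 and its free end at about 607, with the button face near 236.

Run:
```python
from h import *
T=dict(np.load("pics/top3.npz"))
for q,z in[((272,260),.0563),((607,232),.0563),((236,232),.0563),((500,186),.0563),((500,272),.0563),((294,213),.1575)]:
    print(onz(T,265+(q[0]+.5)/5-.5,200+(q[1]+.5)/5-.5,z).round(4))
```

```text
[0.5623 0.0708 0.0563]
[ 0.5708 -0.0832  0.0563]
[0.5757 0.087  0.0563]
[ 0.5935 -0.0349  0.0563]
[ 0.5539 -0.0334  0.0563]
[0.5734 0.0599 0.1575]
```

```bash
python3 -m inch '[[-0.03,-0.008,0,0],[-0.03,-0.008,0,0],[-0.03,0,0,0],[-0.027,0,0,0],[0,0,0,0],[0,0,0.03,0],[0,0,0.03,0],[0,0,0.03,0],[0,0,0.025,0],[0,0,0.013,0],[0,0,0,0],[0,0,0,0]]'
python3 -m inch '[[0,0.002,0,0],[0,0.002,0,0],[0,0.002,0,0],[0,0.002,0,0],[0,0.002,0,0]]'
```

```text
t: 10.1
eef_pos: [0.5741, -0.114, 0.0626]
tool_rot: [-0.0, -0.0, 1.0, 0.0]
contact_force: [-0.0, -0.2, 0.5]
gripper_width: 0.001
grasp_force: 0.0
t: 10.6
eef_pos: [0.5743, -0.104, 0.0625]
tool_rot: [0.0, -0.0, 1.0, 0.0]
contact_force: [0.2, -0.1, -0.4]
gripper_width: 0.003
grasp_force: 0.0
```

```bash
python3 -m inch '[[0,0.002,0,0],[0,0.002,0,0],[0,0.002,0,0],[0,0.002,0,0]]'
python3 -m inch '[[0,0.002,0,0],[0,0.002,0,0],[0,0.002,0,0],[0,0.002,0,0]]'
```

```text
t: 11.0
eef_pos: [0.5741, -0.0961, 0.0623]
tool_rot: [-0.0, 0.0, 1.0, 0.0]
contact_force: [0.7, 0.2, -0.2]
gripper_width: 0.0
grasp_force: 0.0
t: 11.4
eef_pos: [0.5741, -0.0891, 0.0623]
tool_rot: [0.0, 0.0, 1.0, -0.0]
contact_force: [0.2, -2.0, -0.8]
gripper_width: 0.004
grasp_force: 1.4
```

```bash
python3 -m inch '[[0,0.002,0,0],[0,0.002,0,0],[0,0.002,0,0],[0,0.002,0,0]]'
python3 -m inch '[[0,0.0015,0,0],[0,0.0015,0,0],[0,0.001,0,0]]'
python3 -m inch '[[0,0.001,0,0],[0,0.001,0,0]]'
```

```text
t: 11.8
eef_pos: [0.5741, -0.0802, 0.0623]
tool_rot: [0.0, 0.0, 1.0, -0.0]
contact_force: [0.0, -3.2, 0.4]
gripper_width: -0.001
grasp_force: 1.5
t: 12.1
eef_pos: [0.5741, -0.0761, 0.0623]
tool_rot: [-0.0, 0.0, 1.0, 0.0]
contact_force: [-0.9, -3.0, -0.3]
gripper_width: -0.002
grasp_force: 1.6
t: 12.3
eef_pos: [0.5741, -0.075, 0.0623]
tool_rot: [0.0, 0.0, 1.0, -0.0]
contact_force: [-0.2, -5.6, -0.2]
gripper_width: -0.002
grasp_force: 3.0
```

```bash
python3 -m inch '[[0,0.001,0,0],[0,0.0005,0,0],[0,0,0,0]]'
python3 -m inch '[[0,0.001,0,0],[0,0,0,0]]'
```

```text
t: 12.6
eef_pos: [0.5741, -0.0744, 0.0624]
tool_rot: [0.0, 0.001, 1.0, -0.001]
contact_force: [-0.1, -7.5, -0.2]
gripper_width: -0.002
grasp_force: 3.4
t: 12.8
eef_pos: [0.5741, -0.0737, 0.0624]
tool_rot: [0.0, 0.001, 1.0, -0.001]
contact_force: [-0.5, -7.5, -1.2]
gripper_width: 0.001
grasp_force: 3.8
```

```bash
python3 -m inch '[[0,-0.001,0,0],[0,-0.002,0,0],[0,-0.004,0,0],[0,-0.01,0,0],[0,-0.02,-0.02,0],[0,-0.01,-0.04,0],[0,0,-0.04,0],[0,0,-0.03,0],[0,0,-0.02,0],[0,0,0,0]]'
python3 - <<'E'
from station import bot
from h import *
c=bot.read_camera("scene");np.savez("pics/scene4.npz",**c)
cv2.imwrite("pics/s4.png",cv2.resize(c["color"][160:310,260:420,::-1],None,fx=3.8,fy=3.8,interpolation=cv2.INTER_CUBIC))
E
```

```text
t: 13.8
eef_pos: [0.5759, -0.1194, 0.2156]
tool_rot: [0.003, 0.0, 1.0, 0.0]
contact_force: [0.1, 0.2, 0.3]
gripper_width: -0.002
grasp_force: 0.0
```

View pics/s4.png

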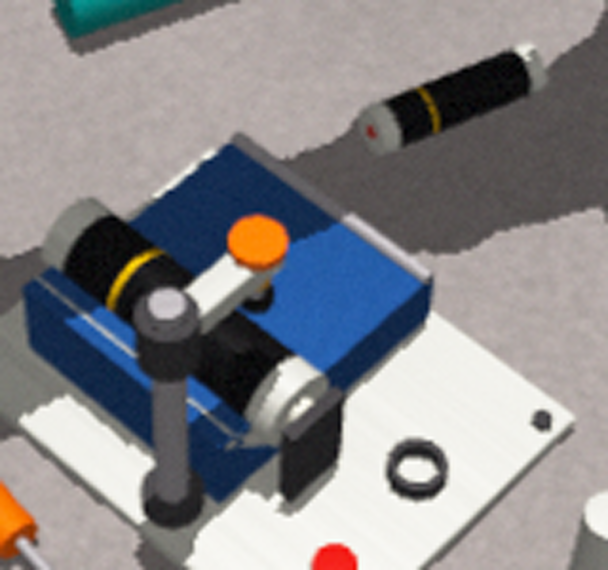

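The tube's end face is against the white button at about crop (300,405), and the nose hangs free at (262,300). Next is the clamp.

```bash
python3 -m inch '[[0,0.04,0,0],[0,0.04,0,0],[0,0.04,0,0],[0,0.04,0,0],[0.001,0.019,0,0],[0.001,0,0,0],[0,0,0,0],[0,0,0.02,0],[0,0,0.012,0],[0,0,0.004,0],[0,0,0,0]]'
python3 -m inch '[[0,0,0.002,0],[0,0,0.002,0],[0,0,0.002,0],[0,0,0.002,0],[0,0,0.001,0]]'
```

```text
t: 14.95
eef_pos: [0.5717, 0.0591, 0.1755]
tool_rot: [-0.001, 0.001, 1.0, -0.0]
contact_force: [-1.1, -0.8, 0.5]
gripper_width: 0.0
grasp_force: 0.0
t: 15.45
eef_pos: [0.5727, 0.0599, 0.1689]
tool_rot: [0.001, 0.0, 1.0, 0.0]
contact_force: [-3.8, -1.2, 10.0]
gripper_width: 0.001
grasp_force: 5.0
```

```bash
python3 -m inch '[[0,0,0.002,0],[0,0,0.002,0],[0,0,0.002,0],[0,0,0.002,0]]'
python3 -m inch '[[0,0,0.002,0],[0,0,0.002,0],[0,0,0.001,0]]'
python3 -m inch '[[0,0,0.001,0],[0,0,0.001,0]]'
```

```text
t: 15.85
eef_pos: [0.5727, 0.0599, 0.161]
tool_rot: [0.001, 0.0, 1.0, 0.0]
contact_force: [-4.8, -2.2, 9.5]
gripper_width: 0.0
grasp_force: 5.1
t: 16.15
eef_pos: [0.5727, 0.0599, 0.1559]
tool_rot: [0.001, 0.0, 1.0, 0.0]
contact_force: [-4.1, -1.4, 9.7]
gripper_width: 0.003
grasp_force: 5.0
t: 16.35
eef_pos: [0.5727, 0.0599, 0.154]
tool_rot: [0.001, 0.0, 1.0, 0.0]
contact_force: [-3.8, 0.1, 10.5]
gripper_width: 0.004
grasp_force: 5.0
```

```bash
python3 - <<'E'
from h import *
S=dict(np.load("pics/scene4.npz"))
for z in(.157,.115,.11,.105,.1,.095):
    r=[((proj(S,(.5735+a,.060+b,z))-[260,160]+.5)*3.8-.5).round(0).tolist() for a,b in((0,0),(.0058,.0058))];print(z,r)
E
python3 -m inch '[[0,0,0.001,0],[0,0,0.001,0],[0,0,0.001,0]]'
```

```text
0.157 [[254.0, 240.0], [255.0, 255.0]]
0.115 [[253.0, 298.0], [253.0, 313.0]]
0.11 [[252.0, 305.0], [253.0, 320.0]]
0.105 [[252.0, 311.0], [253.0, 326.0]]
0.1 [[252.0, 318.0], [253.0, 333.0]]
0.095 [[252.0, 324.0], [253.0, 339.0]]
t: 16.65
eef_pos: [0.5727, 0.0599, 0.151]
tool_rot: [0.001, 0.0, 1.0, 0.0]
contact_force: [-3.0, -1.8, 10.0]
gripper_width: 0.001
grasp_force: 5.0
```

```bash
python3 -m inch '[[0,0,0.001,0],[0,0,0.001,0],[0,0,0.001,0]]'
python3 -m inch '[[0,0,0.001,0],[0,0,0.001,0]]'
```

```text
t: 16.95
eef_pos: [0.5727, 0.0599, 0.1479]
tool_rot: [0.001, 0.0, 1.0, 0.0]
contact_force: [-3.8, -0.3, 9.8]
gripper_width: 0.002
grasp_force: 5.0
t: 17.15
eef_pos: [0.5727, 0.0599, 0.146]
tool_rot: [0.001, 0.0, 1.0, 0.0]
contact_force: [-2.7, -1.7, 10.2]
gripper_width: 0.002
grasp_force: 5.0
```

```bash
python3 -m inch '[[0,0,0.001,0],[0,0,0.001,0],[0,0,0.001,0]]'
```

```text
t: 17.45
eef_pos: [0.5727, 0.0599, 0.143]
tool_rot: [0.001, 0.0, 1.0, 0.0]
contact_force: [-3.1, -1.3, 10.3]
gripper_width: -0.001
grasp_force: 5.0
```

```bash
python3 -m inch '[[0,0,0.001,0],[0,0,0.001,0],[0,0,0.001,0]]'
```

```text
t: 17.75
eef_pos: [0.5727, 0.0599, 0.1399]
tool_rot: [0.001, 0.0, 1.0, 0.0]
contact_force: [-4.1, -0.5, 10.5]
gripper_width: -0.001
grasp_force: 5.0
```

```bash
python3 -m inch '[[0,0,0.001,0],[0,0,0.001,0]]'
```

```text
t: 17.95
eef_pos: [0.5727, 0.0599, 0.1379]
tool_rot: [0.001, 0.0, 1.0, 0.0]
contact_force: [-3.7, -0.1, 9.5]
gripper_width: 0.002
grasp_force: 5.0
```

```bash
python3 -m inch '[[0,0,0.001,0],[0,0,0.001,0]]'
```

```text
t: 18.15
eef_pos: [0.5727, 0.0599, 0.1359]
tool_rot: [0.001, 0.0, 1.0, 0.0]
contact_force: [-3.5, -1.6, 10.0]
gripper_width: -0.003
grasp_force: 5.0
```

```bash
python3 -m inch '[[0,0,0.001,0],[0,0,0.001,0]]'
```

```text
t: 18.35
eef_pos: [0.5727, 0.0599, 0.1339]
tool_rot: [0.001, 0.0, 1.0, 0.0]
contact_force: [-4.4, -0.5, 10.6]
gripper_width: 0.002
grasp_force: 5.0
```

```bash
python3 -m inch '[[0,0,0.001,0]]'
```

```text
t: 18.45
eef_pos: [0.5727, 0.0599, 0.133]
tool_rot: [0.001, 0.0, 1.0, 0.0]
contact_force: [-4.0, -0.3, 12.1]
gripper_width: -0.0
grasp_force: 6.4
```

Contact: the cleaner pad-force signal rose from 5.0 to 6.4 per finger, which is about 2.5 N on the nose. The aim is about 9.0 per finger, or 8 N on the nose.

```bash
python3 -m inch '[[0,0,0.001,0],[0,0,0.0005,0]]'
```

```text
t: 18.65
eef_pos: [0.5727, 0.0599, 0.1318]
tool_rot: [0.001, 0.0, 1.0, 0.0]
contact_force: [-5.3, -0.9, 14.5]
gripper_width: -0.003
grasp_force: 7.5
```

```bash
python3 -m inch '[[0,0,0.001,0],[0,0,0.0005,0]]'
```

```text
t: 18.85
eef_pos: [0.5727, 0.0599, 0.1306]
tool_rot: [0.001, 0.0, 1.0, 0.0]
contact_force: [-6.3, -1.6, 17.0]
gripper_width: 0.001
grasp_force: 8.7
```

```bash
python3 -m inch '[[0,0,0.0004,0],[0,0,0,0],[0,0,0,0]]'
```

```text
t: 19.15
eef_pos: [0.5728, 0.0599, 0.1302]
tool_rot: [0.001, 0.0, 1.0, 0.0]
contact_force: [-6.1, -1.1, 17.3]
gripper_width: -0.002
grasp_force: 8.3
```

```bash
python3 -m inch '[[0,0,-0.002,0],[0,0,-0.005,0],[0,0,-0.02,0],[0,0,-0.04,0],[0,0,-0.04,0],[0,-0.04,-0.02,0],[0,-0.04,0,0],[0,-0.04,0,0],[0,-0.04,0,0],[0,0,0,0],[0,0,0,0]]'
python3 - <<'E'
from station import bot
from h import *
c=bot.read_camera("scene")
cv2.imwrite("pics/s5.png",cv2.resize(c["color"][160:310,260:420,::-1],None,fx=3.8,fy=3.8,interpolation=cv2.INTER_CUBIC))
E
```

```text
t: 20.25
eef_pos: [0.572, -0.1008, 0.2551]
tool_rot: [0.0, 0.001, 1.0, -0.0]
contact_force: [-0.4, -0.0, -0.3]
gripper_width: -0.004
grasp_force: 0.0
```

View pics/s5.png

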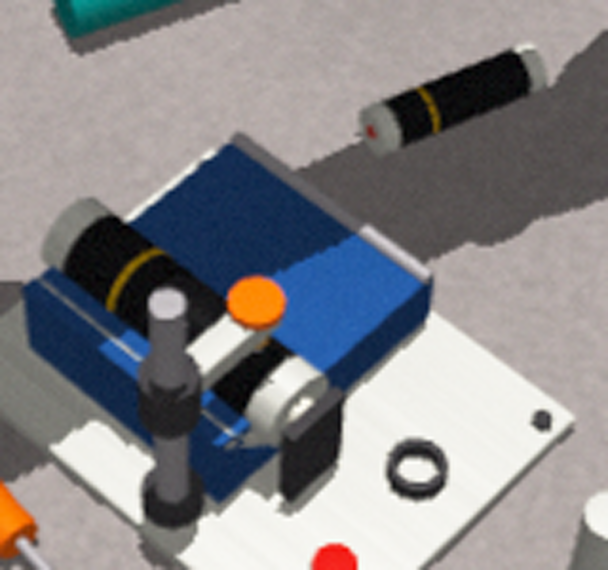

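The clamp is down on the tube, with its pad at crop (257,302). The tube's end is still against the button at (300,405), and nothing else has moved.

```bash
python3 -c "
from station import bot;print(bot.hand_in())"
```

```text
the job is handed in; nothing more can be done
None
```

The job is handed in, verdict not shown: the tube was rolled into the vee, settled by itself, slid home against the stop, and clamped at about 7 to 8 N on the nose (estimated from the pad forces); the hardest finger push was about 15 N, at the lip.

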